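Level the oven-side landing shelf

ROBOT

A 6-joint arm with a two-finger parallel gripper is mounted at the origin on the work surface. World frame = base frame: x ahead of the robot, y to its left, z up, the work surface at z = 0. Lengths are in m, angles in rad, forces in N, time in s.
With the tool pointing down it reaches from about 0.3 to 0.875 m from the base axis. Payload 6.4 kg.
Tool frame: the origin (TCP) lies between the finger pads; the fingertips stand ctrl.tip_extent ahead of it and the grasp point (between the pads) is the TCP (ctrl.tip_extent is the distance from the TCP to the fingertips, in m); z points along the fingers, y is the line along which they close (so a half turn about z gives the same grasp; the last joint's range is limited). The gripper opens to 85 mm and grips with 20 to 120 N. Pads are 22 mm wide; open, the fingers measure 114 mm over their backs; the gripper's body (76 mm by 85 mm) begins 54 mm behind the grasp point. The pads swing forward as they close: fully open they stand 13 mm farther back than shut.
Start: joints at [1.083, 0.181, 1.607, -0, 1.354, -0.206], TCP at [0.16, 0.552, 0.25] pointing down, gripper open.
Joint ranges: [-2.99, 2.99], [-0.89, 2.07], [0.3, 2.58], [-1.14, 4.28], [0, 2.63], [-3.12, 3.12]. Speed limits (rad/s): [2.57, 2.57, 3.01, 3.14, 3.14, 3.14].

INTERFACE

Orientations are given as a unit quaternion [w, x, y, z].
In Python, from bench import ctrl gives the robot as it stands.
- The arm moves only by the tool send_rows, never from a script. Its arguments are lists of equal length, an entry for each row: "dr": the turn, a rotation vector about the tool's x, y, z in units of 6 degrees (1.0 is 6 degrees), a list of three; "xyz": the shift along the tool's x, y, z in cm, a list of three; "jaw": the opening in per cent of the stroke, from 0 (shut) to 100 (fully open). In form: {"dr": [[wx, wy, wz], ...], "xyz": [[dx, dy, dz], ...], "jaw": [jaw, ...]}. A call has exactly 8 rows; each row is the pose to reach, as a shift and turn from the pose commanded when the call began, along the tool's axes at that moment; what a row does not reach only later rows make up. A row lasts 1/8 s, in which the tool goes at most 62.5 mm and 10.7 degrees, less where a joint would pass 70% of its speed; a pose out of reach is approached as far as the arm can. A call with a gripper value outside its range is refused whole. The fingers move at their own pace and stop on an object; the grip force is fixed at half the most. Time passes only in rows, so rows that repeat a pose let the fingers close, or fill a call up. It gives the time, the measured TCP pose, the force, the opening and the grip force at its end, in the units of the state.
- ctrl.get_obs(): the state, without advancing time (a new reading comes with each control period).
- ctrl.camera(name): name is "scene" or "top"; returns the picture (400x640x3 uint8, red, green, blue); there is no depth.
- ctrl.calibration(name): a dict with "camera_matrix" (3x3 intrinsics, pixels), "world_from_camera" (4x4, takes a point from camera to world coordinates). Camera axes: x right, y up, looking along -z (the intrinsics and any distortion apply to the point x, -y, -z); pixel columns grow to the right and rows downward; lengths in m; the calibration is good to about 2 mm. A picture is of the moment at which its call begins. calibration takes no time and is no camera call.
- ctrl.hand_in(): hands the job in; it is judged then, once.
The state is a dict: "time_s": time; "q": joint angles; "dq": joint speeds; "joint_efforts": joint torques, N m; "eef_pos": TCP position; "eef_rot": TCP orientation; "wrist_force": force on the tool from outside, world axes, zero at the start; "torque": the same for the moment, N m; "opening": opening from 0.0 (shut) to 1.0 (fully open); "grasp_force": force on a finger pad.
Only numpy, scipy, OpenCV 4.12 (cv2) and the standard library are available. Lean on these libraries where they do the work, as an engineer would, in place of code of your own. Each camera call takes 0.05 s, during which the arm holds its last target. There are 200 camera calls.

TASK

Lay the spirit level on the bright steel shelf, lengthwise from the shelf's fixed legs towards its screw foot and near the middle, and let go of it. Then turn the black knob of the screw foot until the bubble sits between the two black lines. Finish by pressing the level down gently on the shelf from above, and keep pressing: the program ends while still pressing, with the bubble centred; leave the other kitchenware alone.

Things in the scene. Friction and masses are not known exactly. Their poses are not given: they have to be found in the camera images.
- level: Spirit level: red bar 200 long, 24 wide, 42 high (mm), 300 g, on the wooden board. Origin: centre of its underside; x along its length, z up. In the middle of its top a yellow-green vial, 72 long, with two black lines 23 mm apart and a white bubble 14 mm long. The top is solid and flat at 42 mm height and may be pressed anywhere.
- bubble (a joint): Position of the bubble's middle along the level's own x from the middle of the vial, m: 0 centred, within +-0.004 it is between the lines, stops at +-0.022. It floats to the higher end, 0.5 m per rad of tilt, and takes about 1.5 s to settle; it means nothing while the level is being moved.
- shelf: The bright steel shelf: plate 200 (x) by 330 (y) mm, its top about 95 mm above the table. Origin: centre of its top face; z is normal to the plate. At its -y end it pivots on two fixed legs (145 mm from the origin); at its +y end a lug carries the screw foot. At the start the screw-foot end is too low, by about 0.02 to 0.036 rad.
- adjuster_grip (a point): Grip point of the screw foot's round black knob: 44 mm across, 30 high (18 below this point, 12 above), upright axis, 185 mm along +y from the shelf's origin, 34 mm above its top. Clockwise from above raises this end: per rad the shelf tilts 0.010 rad, the knob rises 3.3 mm, the bubble moves 5 mm. Needs 1.9 to 3.6 rad (several grasps), torque 0.12 N m; stays where left.
- board: Butcher block of pale wood, 360 x 240 x 30 mm, fixed on the table; origin: centre of its underside. The level, the shaker and the jar start on it.
- shaker: Glass shaker with steel cap, 40 mm across, 80 mm high, on the board; leave it alone. Origin: centre of its underside.
- ramekin: White ceramic ramekin, 80 mm across, 45 mm high, on the table near the screw foot; leave it alone. Origin: centre of its underside.
- jar: Amber jar with yellow lid, 64 mm across, 90 mm high, on the board; leave it alone. Origin: centre of its underside.
Things that resemble listed ones, but are neither listed nor needed, are in the scene too. What is meant by the level is not blue, and is the smaller of those in its own colour.

How it is judged:
By the outcome, as a careful person would: the job done as asked, in the order asked, and still so for the second after the job is handed in, while the arm keeps its last pose, push and grip.
It also fails if it takes over 72 s, if anything falls off the work surface, if the arm or the gripper's body presses on something with over 40 N, if the wrist force passes 120 N, or if a joint passes its speed limit or range.

## Working session

There is one attempt and no reset: what is moved stays moved. The work goes in short steps, Python scripts to look and compute and a tool call to move; the robot and the scene stay as the last step left them, time stands still between calls to the robot, and variables do not carry over. Pictures are saved under pics/ and viewed, at most 10 in all, crops included, and the job is handed in when it is done.

Besides the shell and the picture viewer there is one more tool, called after "Call:" by a JSON object that holds its "name" and its "arguments", one argument or row to a line. send_rows: Moves the arm, as the interface text tells. Its arguments: {"type":"object","properties":{"dr":{"type":"array","items":{"type":"array","items":{"type":"number"}}},"xyz":{"type":"array","items":{"type":"array","items":{"type":"number"}}},"jaw":{"type":"array","items":{"type":"number"}}},"required":["dr","xyz","jaw"]}

```bash
ls; mkdir -p pics; python3 - <<'E'
from bench import ctrl
import cv2,numpy as np
for n in("top","scene"):
    im=ctrl.camera(n); cv2.imwrite(f"pics/{n}0.png",im[:,:,::-1])
    c=ctrl.calibration(n); print(n,{k:np.round(v,4).tolist() if not isinstance(v,str) else v for k,v in c.items()})
o=ctrl.get_obs();print({k:np.round(v,3).tolist() for k,v in o.items()},ctrl.tip_extent)
E
```

```text
pics
top {'camera_matrix': [[507.9041, 0.0, 312.8266], [0.0, 507.9041, 214.4091], [0.0, 0.0, 1.0]], 'world_from_camera': [[0.0156, 0.9973, -0.0717, 0.4418], [-0.9999, 0.0155, -0.002, -0.1037], [-0.0009, 0.0717, 0.9974, 1.9475], [0.0, 0.0, 0.0, 1.0]]}
scene {'camera_matrix': [[502.4681, 0.0, 315.0662], [0.0, 502.4681, 199.9378], [0.0, 0.0, 1.0]], 'world_from_camera': [[0.6067, -0.6181, 0.4999, 1.4402], [0.7947, 0.4577, -0.3986, -0.7741], [0.0176, 0.6391, 0.7689, 1.4107], [0.0, 0.0, 0.0, 1.0]]}
{'time_s': 0.1, 'q': [1.083, 0.181, 1.608, 0.0, 1.354, -0.206], 'dq': [-0.0, -0.002, -0.002, 0.0, -0.001, -0.0], 'joint_efforts': [0.001, -44.588, -35.224, -0.0, 0.004, -0.0], 'eef_pos': [0.16, 0.552, 0.249], 'eef_rot': [-0.0, 0.14, 0.99, -0.001], 'wrist_force': [0.236, -0.608, 0.927], 'torque': [0.016, -0.074, 0.014], 'grasp_force': 0.0, 'opening': 1.001} 0.019
```

View pics/top0.png

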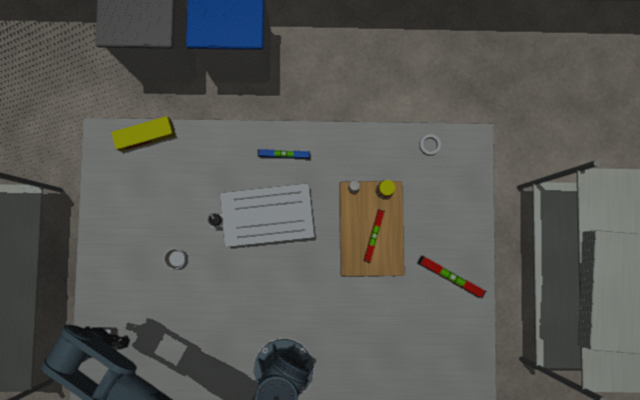

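View pics/scene0.png

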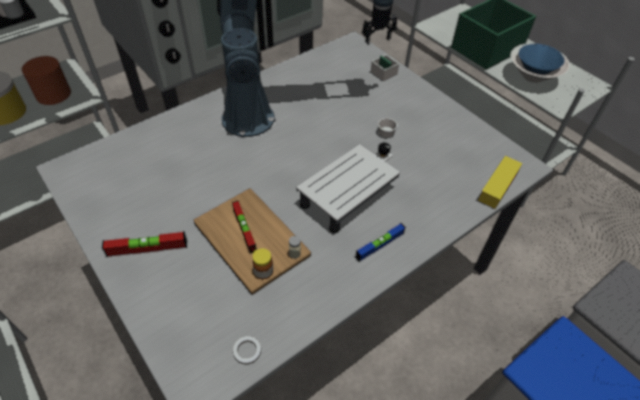

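Candidates for the level, as top-view pixels: a short red bar on the board (374,236), a longer red bar on the table (452,277) and a blue bar (284,154). I choose the short red one on the board. The shelf is at about (268,215), the knob at (215,220) on its left (+y), and the ramekin at (176,259).

```bash
cat > h.py <<'E'
from bench import ctrl
import cv2,numpy as np
from scipy.spatial.transform import Rotation as R
CAL={n:ctrl.calibration(n) for n in("top","scene")}
def ray(n,u,v):
    c=CAL[n];K=c["camera_matrix"];T=np.array(c["world_from_camera"])
    d=np.linalg.inv(K)@[u,v,1]; return T[:3,3],T[:3,:3]@(d*[1,-1,-1])
def plane(n,uv,z):
    o,d=ray(n,*uv); return o+d*(z-o[2])/d[2]
def tri(uvt,uvs):
    (a,d),(b,e)=ray("top",*uvt),ray("scene",*uvs)
    s=np.linalg.lstsq(np.c_[d,-e],b-a,rcond=None)[0]
    p,q=a+s[0]*d,b+s[1]*e; return (p+q)/2,np.linalg.norm(p-q)
def proj(n,p):
    c=CAL[n];T=np.linalg.inv(c["world_from_camera"]);x=(T[:3,:3]@p+T[:3,3])*[1,-1,-1]
    u=np.array(c["camera_matrix"])@x; return u[:2]/u[2]
def blobs(mask,mina=20):
    cs,_=cv2.findContours(mask.astype(np.uint8),cv2.RETR_EXTERNAL,cv2.CHAIN_APPROX_NONE)
    return [c for c in cs if cv2.contourArea(c)>=mina]
def hsv(im): return cv2.cvtColor(im,cv2.COLOR_RGB2HSV).astype(int)
def redm(h): return ((h[...,0]<6)|(h[...,0]>172))&(h[...,1]>150)&(h[...,2]>50)
E
python3 - <<'E'
from h import *
t=cv2.imread("pics/top0.png")[:,:,::-1].copy(); s=cv2.imread("pics/scene0.png")[:,:,::-1].copy()
h=hsv(t)
gm=(h[...,0]>30)&(h[...,0]<60)&(h[...,1]>150)&(h[...,2]>80)
m=(redm(h)|gm); m[:,:340]=0;m[:,420:]=0;m[:205]=0
m=cv2.morphologyEx(m.astype(np.uint8),cv2.MORPH_CLOSE,np.ones((7,7)))
for c in blobs(m,50):
    r=cv2.minAreaRect(c);b=cv2.boxPoints(r);print("level",r,);
    w=np.array([plane("top",p,.072) for p in b]);print(w.mean(0),[np.linalg.norm(w[i]-w[i-1]).round(3) for i in(0,1)], np.round(w,3).tolist())
# shelf
g=cv2.cvtColor(t,cv2.COLOR_RGB2GRAY); print("gray shelf/table",g[195,260],g[175,330],g[215,270],g[160,240])
sm=(g>np.uint8((int(g[195,260])+int(g[175,330]))//2)).astype(np.uint8)
sm[:, :200]=0;sm[:,335:]=0;sm[:178]=0;sm[255:]=0
sm=cv2.morphologyEx(cv2.morphologyEx(sm,cv2.MORPH_CLOSE,np.ones((5,5))),cv2.MORPH_OPEN,np.ones((7,7)))
for c in blobs(sm,500):
    r=cv2.minAreaRect(c);b=cv2.boxPoints(r);print("shelf",r,b.tolist())
    w=np.array([plane("top",p,.093) for p in b]);print(w.mean(0),[np.linalg.norm(w[i]-w[i-1]).round(3) for i in(0,1)], np.round(w,3).tolist())
# knob
km=(g<45).astype(np.uint8);km[:,:200]=0;km[:,228:]=0;km[:205]=0;km[235:]=0
for c in blobs(km,20):print("knob",cv2.minEnclosingCircle(c),cv2.boundingRect(c),plane("top",cv2.minEnclosingCircle(c)[0],.13))
gs=cv2.cvtColor(s,cv2.COLOR_RGB2GRAY);ks=(gs<45).astype(np.uint8);ks[:135]=0;ks[160:]=0;ks[:,:370]=0;ks[:,400:]=0
for c in blobs(ks,10):print("knobS",cv2.minEnclosingCircle(c),cv2.boundingRect(c))
a=cv2.resize(t[160:290,190:420],None,fx=3.4,fy=3.4,interpolation=2)
cv2.imwrite("pics/crop1.png",a[:,:,::-1])
E
```

```text
level ((373.7829895019531, 235.5094451904297), (5.906503677368164, 52.19700622558594), 15.945395469665527)
[ 0.50237968 -0.32626429  0.072     ] [np.float64(0.022), np.float64(0.193)] [[0.412, -0.29, 0.072], [0.598, -0.342, 0.072], [0.593, -0.363, 0.072], [0.407, -0.311, 0.072]]
gray shelf/table 121 111 133 111
shelf ((266.07928466796875, 214.7134246826172), (53.78015899658203, 89.67040252685547), 83.6598129272461) [[218.54879760742188, 192.93902587890625], [307.6707458496094, 183.03659057617188], [313.6097717285156, 236.48782348632812], [224.48782348632812, 246.3902587890625]]
[0.57171666 0.0709972  0.093     ] [np.float64(0.197), np.float64(0.329)] [[0.649, 0.247, 0.093], [0.69, -0.079, 0.093], [0.494, -0.104, 0.093], [0.453, 0.22, 0.093]]
knob ((214.92857360839844, 219.2142791748047), 6.32868766784668) (209, 214, 13, 12) [0.54971845 0.25061426 0.13      ]
knobS ((382.5, 149.0), 6.18475866317749) (379, 143, 10, 13)
```

View pics/crop1.png

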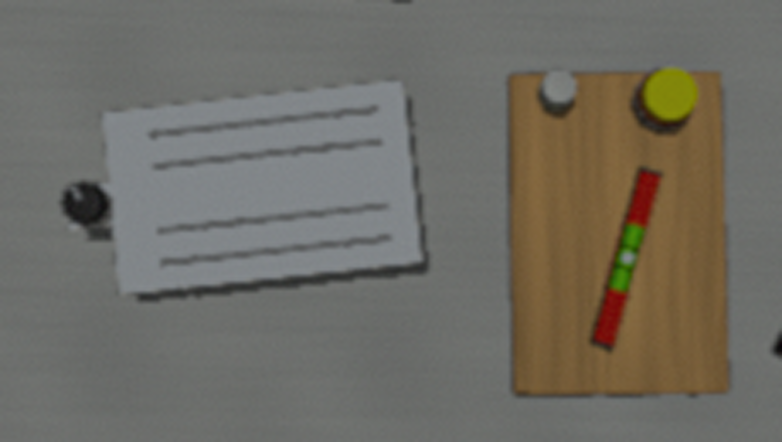

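The crop confirms it: the short red bar, with its yellow-green vial and centred bubble at crop (627,258), lies on the board. The sizes check out (193 × 22 mm for the level, 197 × 329 mm for the shelf). The knob measures 0.181 m from the shelf centre, against 0.185 stated. Moving now.

Call:
{"name": "send_rows", "arguments": {
  "dr": [
    [0,0,0],
    [0,0,0],
    [0,0,0],
    [0,0,0],
    [0,0,0],
    [0,0,0],
    [0,0,0],
    [0,0,0]
  ],
  "xyz": [
    [-3,-2,0],
    [-8,-6,0],
    [-13,-10,0],
    [-18,-14,0],
    [-23,-18,0],
    [-28,-22,0],
    [-33,-26,0],
    [-38,-30,0]
  ],
  "jaw": [100,100,100,100,100,100,100,100]
}}

```text
time_s: 1.1
eef_pos: [0.436, 0.1654, 0.2502]
eef_rot: [0.0, 0.14, 0.99, 0.0]
wrist_force: [1.7, 0.5, 0.6]
opening: 0.998
grasp_force: 0.0
```

```bash
cat >> h.py <<'E'
def go(p,yawx=None):
    o=ctrl.get_obs();r=R.from_quat(np.roll(o["eef_rot"],-1));M=r.as_matrix()
    y=np.degrees(np.arctan2(M[1,0],M[0,0]))
    print("t",round(o["time_s"],2),"pos",np.round(o["eef_pos"],4),"yaw",round(y,1),"tilt",np.round(M[:2,2],3),"q6",round(o["q"][5],2),"F",np.round(o["wrist_force"],1),"open",round(o["opening"],3),"gf",round(o["grasp_force"],1))
    if p is not None: print("xyz cm",np.round(M.T@(np.array(p)-o["eef_pos"])*100,2))
    if yawx is not None: print("drz",round(-((yawx-y+90)%180-90)/6,2))
E
python3 -c "
from h import *
go([.502,-.326,.2],-15.6)"
```

```text
t 1.1 pos [0.436  0.1654 0.2502] yaw 163.8 tilt [0. 0.] q6 -1.18 F [1.7 0.5 0.6] open 0.998 gf 0.0
xyz cm [-20.01 -45.37   5.01]
drz -0.09
```

Call:
{"name": "send_rows", "arguments": {
  "dr": [
    [0,0,0],
    [0,0,0],
    [0,0,0],
    [0,0,0],
    [0,0,0],
    [0,0,0],
    [0,0,0],
    [0,0,0]
  ],
  "xyz": [
    [-2.4,-5.5,0],
    [-4.8,-11,0],
    [-7.3,-16.5,1],
    [-9.7,-22,2],
    [-12,-27.5,3],
    [-14.5,-33,4],
    [-17,-38.5,5],
    [-19.3,-44.5,6]
  ],
  "jaw": [100,100,100,100,100,100,100,100]
}}

```text
time_s: 2.1
eef_pos: [0.4966, -0.3132, 0.1899]
eef_rot: [-0.0, 0.14, 0.99, 0.0]
wrist_force: [1.2, 0.2, 0.7]
opening: 0.999
grasp_force: 0.0
```

Call:
{"name": "send_rows", "arguments": {
  "dr": [
    [0,0,0],
    [0,0,0],
    [0,0,0],
    [0,0,0],
    [0,0,0],
    [0,0,0],
    [0,0,0],
    [0,0,0]
  ],
  "xyz": [
    [0,0,0],
    [0,0,0],
    [0,0,1],
    [0,0,2],
    [0,0,3],
    [0,0,3],
    [0,0,3],
    [0,0,3]
  ],
  "jaw": [60,60,60,60,60,60,60,60]
}}

```text
time_s: 3.1
eef_pos: [0.497, -0.3116, 0.1611]
eef_rot: [0.0, 0.14, 0.99, -0.0]
wrist_force: [-0.2, -0.1, 0.0]
opening: 0.599
grasp_force: 0.0
```

```bash
python3 -c "
from h import *
go([.502,-.326,.062],-15.6)"
```

```text
t 3.1 pos [ 0.497  -0.3116  0.1611] yaw 163.9 tilt [ 0.001 -0.001] q6 -2.05 F [-0.2 -0.1  0. ] open 0.599 gf 0.0
xyz cm [-0.88 -1.24  9.91]
drz -0.09
```

Call:
{"name": "send_rows", "arguments": {
  "dr": [
    [0,0,-0.1],
    [0,0,-0.1],
    [0,0,-0.1],
    [0,0,-0.1],
    [0,0,-0.1],
    [0,0,-0.1],
    [0,0,-0.1],
    [0,0,-0.1]
  ],
  "xyz": [
    [-0.9,-1.3,1],
    [-0.9,-1.3,3.5],
    [-0.9,-1.3,6],
    [-0.9,-1.3,8],
    [-0.9,-1.3,9.3],
    [-0.9,-1.3,9.9],
    [-0.9,-1.3,9.9],
    [-0.9,-1.3,9.9]
  ],
  "jaw": [60,60,60,60,60,60,60,60]
}}

```text
time_s: 4.1
eef_pos: [0.5023, -0.3268, 0.0626]
eef_rot: [0.001, 0.135, 0.991, -0.0]
wrist_force: [-0.7, 0.2, -0.0]
opening: 0.597
grasp_force: 0.0
```

Call:
{"name": "send_rows", "arguments": {
  "dr": [
    [0,0,0],
    [0,0,0],
    [0,0,0],
    [0,0,0],
    [0,0,0],
    [0,0,0],
    [0,0,0],
    [0,0,0]
  ],
  "xyz": [
    [0,0,0],
    [0,0,0],
    [0,0,0],
    [0,0,0],
    [0,0,0],
    [0,0,0],
    [0,0,-1],
    [0,0,-3]
  ],
  "jaw": [40,20,5,5,5,5,5,5]
}}

```text
time_s: 5.1
eef_pos: [0.5006, -0.3249, 0.0908]
eef_rot: [-0.002, 0.135, 0.991, 0.001]
wrist_force: [-0.5, -0.2, -3.6]
opening: 0.272
grasp_force: 59.1
```

```bash
python3 -c "
from h import *
go([.572,.068,.2],-82.8)"
```

```text
t 5.1 pos [ 0.5006 -0.3249  0.0908] yaw 164.5 tilt [-0.003  0.003] q6 -2.07 F [-0.5 -0.2 -3.6] open 0.272 gf 59.1
xyz cm [  3.69  39.79 -10.81]
drz 11.21
```

Call:
{"name": "send_rows", "arguments": {
  "dr": [
    [0,0,0],
    [0,0,0],
    [0,0,1.5],
    [0,0,3],
    [0,0,4.5],
    [0,0,6],
    [0,0,7.5],
    [0,0,9]
  ],
  "xyz": [
    [0,0,-3],
    [0,2,-7],
    [0.7,7,-11],
    [1.4,13,-11],
    [2,19,-11],
    [2.6,25,-11],
    [3.2,31,-11],
    [3.7,37,-11]
  ],
  "jaw": [5,5,5,5,5,5,5,5]
}}

```text
time_s: 6.1
eef_pos: [0.5651, 0.0422, 0.2028]
eef_rot: [0.0, 0.572, 0.82, 0.0]
wrist_force: [1.0, -0.4, -3.5]
opening: 0.269
grasp_force: 59.5
```

```bash
python3 -c "
from h import *
go([.572,.068,.15],-82.8)"
```

```text
t 6.1 pos [0.5651 0.0422 0.2028] yaw 110.2 tilt [0.001 0.   ] q6 -0.49 F [ 1.  -0.4 -3.5] open 0.269 gf 59.5
xyz cm [2.19 1.53 5.28]
drz 2.16
```

Call:
{"name": "send_rows", "arguments": {
  "dr": [
    [0,0,0.5],
    [0,0,1],
    [0,0,1.5],
    [0,0,2],
    [0,0,2.1],
    [0,0,2.1],
    [0,0,2.1],
    [0,0,2.1]
  ],
  "xyz": [
    [0.5,0.3,0],
    [1,0.6,1],
    [1.5,0.9,2],
    [1.6,1,3],
    [1.6,1,4],
    [1.6,1,4.5],
    [1.6,1,4.5],
    [1.6,1,4.5]
  ],
  "jaw": [5,5,5,5,5,5,5,5]
}}

```text
time_s: 7.1
eef_pos: [0.5693, 0.0584, 0.1571]
eef_rot: [0.0, 0.657, 0.754, 0.0]
wrist_force: [-0.3, -0.1, -4.2]
opening: 0.271
grasp_force: 59.8
```

```bash
python3 -c "
from h import *
go([.572,.068,.132],-82.8)
cv2.imwrite('pics/a.png',np.vstack([cv2.resize(ctrl.camera('scene')[100:260,230:450],None,fx=3,fy=3)])[:,:,::-1])"
```

```text
t 7.1 pos [0.5693 0.0584 0.1571] yaw 97.9 tilt [ 0.001 -0.   ] q6 -0.24 F [-0.3 -0.1 -4.2] open 0.271 gf 59.8
xyz cm [0.92 0.4  2.51]
drz 0.11
```

View pics/a.png

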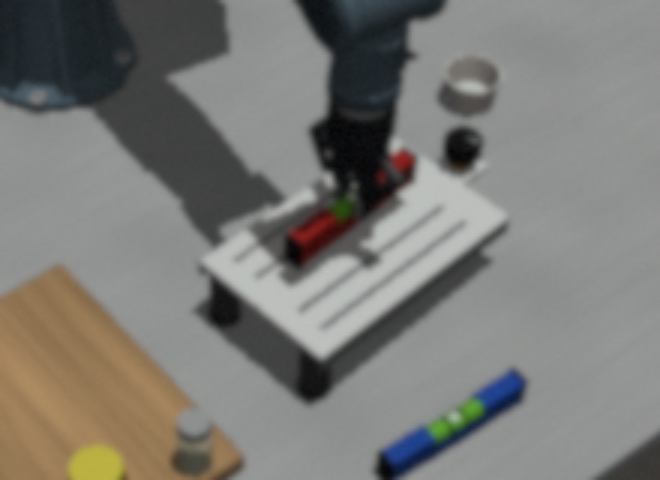

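The view shows the level held above the shelf, parallel to the slots, with the knob clear of it at crop (462,145). Lowering.

Call:
{"name": "send_rows", "arguments": {
  "dr": [
    [0,0,0.1],
    [0,0,0.1],
    [0,0,0.1],
    [0,0,0.1],
    [0,0,0.1],
    [0,0,0.1],
    [0,0,0.1],
    [0,0,0.1]
  ],
  "xyz": [
    [0.5,0.3,0.5],
    [0.5,0.3,1],
    [0.5,0.3,1.5],
    [0.5,0.3,1.8],
    [0.5,0.3,2.1],
    [0.5,0.3,2.3],
    [0.5,0.3,2.5],
    [0.5,0.3,2.5]
  ],
  "jaw": [5,5,5,5,5,5,5,5]
}}

```text
time_s: 8.15
eef_pos: [0.5713, 0.0639, 0.1315]
eef_rot: [-0.0, 0.661, 0.75, -0.0]
wrist_force: [-0.9, -0.4, -4.7]
opening: 0.269
grasp_force: 59.8
```

Call:
{"name": "send_rows", "arguments": {
  "dr": [
    [0,0,0],
    [0,0,0],
    [0,0,0],
    [0,0,0],
    [0,0,0],
    [0,0,0],
    [0,0,0],
    [0,0,0]
  ],
  "xyz": [
    [0,0,0.1],
    [0,0,0.15],
    [0,0,0.2],
    [0,0,0.25],
    [0,0,0.3],
    [0,0,0.35],
    [0,0,0.4],
    [0,0,0.4]
  ],
  "jaw": [5,5,5,5,5,5,5,5]
}}

```text
time_s: 9.15
eef_pos: [0.5713, 0.0639, 0.1276]
eef_rot: [-0.0, 0.661, 0.75, -0.0]
wrist_force: [-0.8, 0.4, -3.7]
opening: 0.27
grasp_force: 59.8
```

Call:
{"name": "send_rows", "arguments": {
  "dr": [
    [0,0,0],
    [0,0,0],
    [0,0,0],
    [0,0,0],
    [0,0,0],
    [0,0,0],
    [0,0,0],
    [0,0,0]
  ],
  "xyz": [
    [0,0,0.05],
    [0,0,0.1],
    [0,0,0.15],
    [0,0,0.2],
    [0,0,0.25],
    [0,0,0.25],
    [0,0,0.25],
    [0,0,0.25]
  ],
  "jaw": [5,5,5,5,5,5,5,5]
}}

```text
time_s: 10.15
eef_pos: [0.5715, 0.0641, 0.1255]
eef_rot: [0.0, 0.661, 0.75, 0.0]
wrist_force: [-2.3, 3.6, 4.1]
opening: 0.269
grasp_force: 60.8
```

Call:
{"name": "send_rows", "arguments": {
  "dr": [
    [0,0,0],
    [0,0,0],
    [0,0,0],
    [0,0,0],
    [0,0,0],
    [0,0,0],
    [0,0,0],
    [0,0,0]
  ],
  "xyz": [
    [0,0,0],
    [0,0,0],
    [0,0,-0.1],
    [0,0,-1],
    [0,0,-3],
    [0,0,-6],
    [0,0,-9],
    [0,0,-12]
  ],
  "jaw": [40,55,60,60,60,60,70,80]
}}

```text
time_s: 11.15
eef_pos: [0.5714, 0.0638, 0.2469]
eef_rot: [0.0, 0.661, 0.75, 0.0]
wrist_force: [0.1, 0.7, 1.0]
opening: 0.795
grasp_force: 0.0
```

```bash
python3 -c "
from h import *
go([.55,.252,.2])
"
```

```text
t 11.15 pos [0.5714 0.0638 0.2469] yaw 97.3 tilt [ 0.001 -0.   ] q6 -0.22 F [0.1 0.7 1. ] open 0.795 gf 0.0
xyz cm [18.94  0.25  4.69]
```

Call:
{"name": "send_rows", "arguments": {
  "dr": [
    [0,0,-1.5],
    [0,0,-3.2],
    [0,0,-5],
    [0,0,-6.8],
    [0,0,-8.6],
    [0,0,-10.4],
    [0,0,-12.2],
    [0,0,-14]
  ],
  "xyz": [
    [1.5,0,0],
    [4,0,0],
    [7,0,1],
    [10,0,2],
    [13,0,3],
    [16,0.2,4],
    [18,0.2,4.7],
    [19,0.2,4.7]
  ],
  "jaw": [85,85,85,85,85,85,85,85]
}}

```text
time_s: 12.15
eef_pos: [0.5487, 0.2537, 0.198]
eef_rot: [-0.0, -0.012, 1.0, -0.0]
wrist_force: [0.5, -0.2, 0.8]
opening: 0.848
grasp_force: 0.0
```

```bash
cat >> h.py <<'E'
def bub(name):
    """bubble offset along the level (towards screw foot +) in m from green vial extents, both views"""
    for n in("top","scene"):
        im=ctrl.camera(n); cv2.imwrite(f"pics/{name}_{n}.png",im[:,:,::-1])
        h=hsv(im); a,b=proj(n,np.array([.5713,.0638,.132])-.1*np.array([-.127,.992,0])),proj(n,np.array([.5713,.0638,.132])+.1*np.array([-.127,.992,0]))
        # profile along the level axis
        s=np.linspace(-.05,.05,101);P=[proj(n,np.array([.5713,.0638,.132])+x*np.array([-.127,.992,0])) for x in s]
        mp=np.float32(P).reshape(1,-1,2);pr=cv2.remap(im,mp[...,0],mp[...,1],cv2.INTER_LINEAR)[0].astype(int)
        print(n,a.round(1),b.round(1));
        for i in range(0,101,4): print(int(round(s[i]*1000)),pr[i].tolist(),end=" ")
        print()
E
python3 -c "
from h import *
go([.55,.252,.122])
bub('b0')
a=cv2.imread('pics/b0_top.png')[180:260,190:330];b=cv2.imread('pics/b0_scene.png')[130:240,280:420]
cv2.imwrite('pics/b0.png',np.hstack([cv2.resize(a,(420,240),interpolation=2),cv2.resize(b,(305,240),interpolation=2)]))
"
```

```text
t 12.15 pos [0.5487 0.2537 0.198 ] yaw -178.7 tilt [-0.001 -0.   ] q6 -1.36 F [ 0.5 -0.2  0.8] open 0.848 gf 0.0
xyz cm [-0.13 -0.17  7.6 ]
top [294.8 210.9] [239.3 217.1]
-50 [131, 16, 9] -46 [130, 13, 9] -42 [130, 12, 9] -38 [123, 39, 9] -34 [97, 84, 9] -30 [74, 125, 7] -26 [74, 137, 11] -22 [97, 138, 80] -18 [129, 140, 133] -14 [134, 138, 142] -10 [108, 119, 109] -6 [74, 116, 41] -2 [73, 135, 4] 2 [77, 140, 9] 6 [72, 136, 9] 10 [63, 121, 9] 14 [56, 108, 9] 18 [64, 125, 9] 22 [68, 130, 9] 26 [68, 127, 9] 30 [73, 136, 9] 34 [77, 133, 9] 38 [92, 100, 9] 42 [118, 48, 9] 46 [128, 18, 9] 50 [128, 13, 10] 
scene [328.4 185.2] [367.5 156.2]
-50 [135, 37, 32] -46 [133, 40, 32] -42 [125, 59, 38] -38 [110, 91, 42] -34 [98, 123, 53] -30 [99, 142, 69] -26 [115, 155, 98] -22 [135, 159, 126] -18 [143, 156, 138] -14 [120, 140, 114] -10 [100, 135, 84] -6 [89, 140, 63] -2 [89, 143, 57] 2 [86, 140, 55] 6 [82, 129, 57] 10 [78, 121, 55] 14 [80, 124, 56] 18 [86, 134, 60] 22 [87, 137, 58] 26 [90, 132, 55] 30 [98, 120, 46] 34 [114, 99, 41] 38 [128, 70, 39] 42 [134, 50, 39] 46 [135, 43, 39] 50 [135, 42, 38]
```

View pics/b0.png

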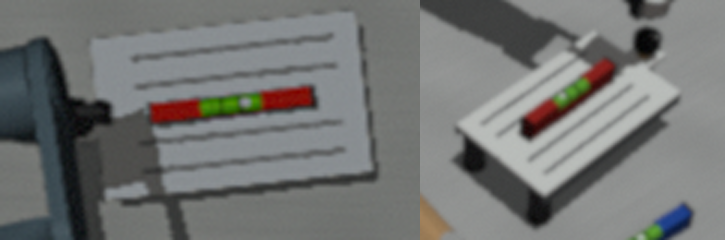

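The level lies flat on the shelf, aligned, with the bubble off towards the legs (≈ -17 mm along the vial). The knob is under the gripper. I check its centre across the two views.

```bash
python3 -c "
from h import *
print(tri((214.9,219.2),(384,149.5)), proj('top',np.array([.549,.2525,.122])),proj('scene',np.array([.549,.2525,.122])))
s=cv2.imread('pics/scene0.png',0)
print(s[138:160,374:396])
t=cv2.imread('pics/top0.png',0)
print(t[209:230,204:228])
"
```

```text
(array([0.55090787, 0.25508618, 0.10553028]), np.float64(0.001005416906555842)) [214.82830681 219.54362116] [383.81750135 146.27301851]
[[140 140 138 138 134 130 120 113 107  99  89  84  87  99 107 111 114 122
  128 132 135 137]
 [139 139 139 137 136 136 132 131 126 121 114 110 114 120 126 130 131 132
  137 136 137 136]
 [139 137 138 137 136 137 137 134 131 127 125 125 128 131 134 135 136 135
  137 137 138 137]
 [138 137 137 138 136 135 131 126 118 111 111 115 120 126 132 135 135 137
  136 138 136 138]
 [137 138 137 136 133 124 112 101  89  79  79  86  94 107 118 127 134 136
  138 137 138 138]
 [138 138 137 132 123 104  82  63  51  43  42  48  60  75  94 113 128 136
  138 139 139 135]
 [139 138 137 126 107  79  51  33  27  21  27  34  43  51  68  92 114 130
  136 137 138 137]
 [137 138 133 119  91  56  31  22  16  21  26  40  50  58  64  78  98 120
  133 136 137 137]
 [138 138 133 113  80  41  19  16  18  19  29  41  59  71  79  78  90 114
  131 135 135 135]
 [138 139 131 108  72  34  19  18  21  15  24  30  48  65  73  72  85 111
  130 136 136 136]
 [137 135 128 105  64  30  13  15 
[... 2504 characters left out ...]
14 114 111 101  81  53  34  26  29  29  34  31  28  22  24  41  59
   81 117 131 134 133 130]
 [113 113 112 113 113 108  83  49  33  30  29  29  26  22  26  43  61  75
   93 120 134 134 133 131]
 [110 111 111 111 114 112 100  90  74  53  36  29  36  41  45  59  76  89
  108 126 134 133 131 132]
 [112 113 114 112 111 110 120 127 121  99  67  52  57  62  66  67  76  91
   99 119 132 131 132 132]
 [109 110 111 110 108 106 117 126 124 111  97  75  60  54  54  53  58  63
   76 113 132 134 132 132]
 [110 108 109 109 109 109 111 114 112 112 108  88  63  51  48  51  50  49
   69 113 132 131 134 133]
 [110 112 110 110 111 109 109 110 109 112 109  98  72  58  54  54  54  49
   67 109 130 133 133 132]]
```

Call:
{"name": "send_rows", "arguments": {
  "dr": [
    [0,0,0],
    [0,0,0],
    [0,0,0],
    [0,0,0],
    [0,0,0],
    [0,0,0],
    [0,0,0],
    [0,0,0]
  ],
  "xyz": [
    [-0.1,0,1],
    [-0.1,0,3],
    [-0.1,0,5],
    [-0.1,0,6.5],
    [-0.1,0,7.5],
    [-0.1,0,8],
    [-0.1,0,8],
    [-0.1,0,8]
  ],
  "jaw": [85,85,85,85,85,85,85,85]
}}

```text
time_s: 13.25
eef_pos: [0.5508, 0.2528, 0.1189]
eef_rot: [0.001, -0.008, 1.0, 0.0]
wrist_force: [0.9, 0.7, 0.5]
opening: 0.847
grasp_force: 0.0
```

Call:
{"name": "send_rows", "arguments": {
  "dr": [
    [0,0,0],
    [0,0,0],
    [0,0,0],
    [0,0,0],
    [0,0,0],
    [0,0,0],
    [0,0,0],
    [0,0,0]
  ],
  "xyz": [
    [0,0,0],
    [0,0,0],
    [0,0,0],
    [0,0,0],
    [0,0,0],
    [0,0,0],
    [0,0,0],
    [0,0,0]
  ],
  "jaw": [70,60,50,40,40,40,40,40]
}}

```text
time_s: 14.25
eef_pos: [0.5505, 0.2523, 0.1189]
eef_rot: [0.0, -0.008, 1.0, -0.0]
wrist_force: [-1.9, -0.3, 5.5]
opening: 0.499
grasp_force: 60.0
```

Call:
{"name": "send_rows", "arguments": {
  "dr": [
    [0,0,1],
    [0,0,2.5],
    [0,0,4.2],
    [0,0,5.9],
    [0,0,7.6],
    [0,0,9.3],
    [0,0,11],
    [0,0,12]
  ],
  "xyz": [
    [0,0,-0.03],
    [0,0,-0.09],
    [0,0,-0.15],
    [0,0,-0.2],
    [0,0,-0.26],
    [0,0,-0.32],
    [0,0,-0.38],
    [0,0,-0.41]
  ],
  "jaw": [40,40,40,40,40,40,40,40]
}}

```text
time_s: 15.25
eef_pos: [0.551, 0.2521, 0.1231]
eef_rot: [0.001, 0.583, 0.813, 0.0]
wrist_force: [-2.9, -3.3, 4.6]
opening: 0.494
grasp_force: 60.1
```

Call:
{"name": "send_rows", "arguments": {
  "dr": [
    [0,0,1],
    [0,0,2.5],
    [0,0,4.2],
    [0,0,5.9],
    [0,0,7.6],
    [0,0,9.3],
    [0,0,11],
    [0,0,12]
  ],
  "xyz": [
    [0,0,-0.03],
    [0,0,-0.09],
    [0,0,-0.15],
    [0,0,-0.2],
    [0,0,-0.26],
    [0,0,-0.32],
    [0,0,-0.38],
    [0,0,-0.41]
  ],
  "jaw": [40,40,40,40,40,40,40,40]
}}

```text
time_s: 16.25
eef_pos: [0.5512, 0.2511, 0.1273]
eef_rot: [0.002, 0.949, 0.315, 0.0]
wrist_force: [-1.3, -6.3, 5.5]
opening: 0.499
grasp_force: 60.1
```

```bash
python3 -c "
from h import *
go(None)
bub('b1')
"
```

```text
t 16.25 pos [0.5512 0.2511 0.1273] yaw 36.7 tilt [ 0.002 -0.003] q6 1.17 F [-1.3 -6.3  5.5] open 0.499 gf 60.1
top [294.8 210.9] [239.3 217.1]
-50 [130, 17, 9] -46 [131, 16, 10] -42 [130, 16, 9] -38 [124, 57, 9] -34 [101, 111, 9] -30 [79, 136, 9] -26 [74, 137, 9] -22 [70, 135, 8] -18 [69, 134, 1] -14 [84, 130, 57] -10 [117, 132, 117] -6 [135, 141, 141] -2 [119, 141, 112] 2 [92, 140, 42] 6 [74, 136, 4] 10 [66, 123, 8] 14 [57, 110, 9] 18 [65, 128, 9] 22 [73, 137, 9] 26 [74, 137, 9] 30 [76, 138, 9] 34 [87, 131, 9] 38 [110, 90, 9] 42 [127, 34, 10] 46 [129, 14, 10] 50 [128, 13, 10] 
scene [328.4 185.2] [367.5 156.2]
-50 [135, 34, 31] -46 [133, 37, 29] -42 [125, 57, 31] -38 [112, 94, 38] -34 [96, 125, 44] -30 [89, 143, 48] -26 [89, 150, 51] -22 [92, 150, 57] -18 [100, 149, 74] -14 [119, 151, 107] -10 [136, 158, 131] -6 [141, 164, 134] -2 [125, 160, 109] 2 [101, 151, 74] 6 [84, 138, 54] 10 [77, 129, 45] 14 [79, 133, 45] 18 [84, 143, 48] 22 [88, 149, 50] 26 [90, 147, 50] 30 [93, 138, 46] 34 [105, 116, 40] 38 [120, 80, 34] 42 [130, 51, 32] 46 [134, 37, 32] 50 [134, 34, 31]
```

Call:
{"name": "send_rows", "arguments": {
  "dr": [
    [0,0,1],
    [0,0,2.5],
    [0,0,4.2],
    [0,0,5.9],
    [0,0,7],
    [0,0,7],
    [0,0,7],
    [0,0,7]
  ],
  "xyz": [
    [0,0,-0.03],
    [0,0,-0.09],
    [0,0,-0.15],
    [0,0,-0.2],
    [0,0,-0.25],
    [0,0,-0.25],
    [0,0,-0.25],
    [0,0,-0.25]
  ],
  "jaw": [40,40,40,40,40,40,40,40]
}}

```text
time_s: 17.35
eef_pos: [0.551, 0.2506, 0.1297]
eef_rot: [0.002, 0.999, -0.044, 0.001]
wrist_force: [-0.5, -8.1, 5.9]
opening: 0.497
grasp_force: 60.3
```

Call:
{"name": "send_rows", "arguments": {
  "dr": [
    [0,0,0],
    [0,0,0],
    [0,0,0],
    [0,0,0],
    [0,0,0],
    [0,0,0],
    [0,0,0],
    [0,0,0]
  ],
  "xyz": [
    [0,0,0],
    [0,0,0],
    [0,0,0],
    [0,0,0],
    [0,0,0],
    [0,0,0],
    [0,0,0],
    [0,0,0]
  ],
  "jaw": [50,60,70,80,85,85,85,85]
}}

```text
time_s: 18.35
eef_pos: [0.5503, 0.2526, 0.1289]
eef_rot: [-0.0, 0.999, -0.044, 0.0]
wrist_force: [-0.5, -0.3, -0.2]
opening: 0.848
grasp_force: 0.0
```

Call:
{"name": "send_rows", "arguments": {
  "dr": [
    [0,0,0],
    [0,0,0],
    [0,0,0],
    [0,0,0],
    [0,0,0],
    [0,0,0],
    [0,0,0],
    [0,0,0]
  ],
  "xyz": [
    [0,0,0],
    [0,0,0],
    [0,0,0],
    [0,0,0],
    [0,0,0],
    [0,0,0],
    [0,0,0],
    [0,0,0]
  ],
  "jaw": [85,85,85,85,85,85,85,85]
}}

```text
time_s: 19.35
eef_pos: [0.5503, 0.2526, 0.1289]
eef_rot: [0.0, 0.999, -0.044, -0.0]
wrist_force: [-0.8, 0.6, 0.0]
opening: 0.848
grasp_force: 0.0
```

```bash
cat >> h.py <<'E'
def bub2(name):
    for n in("top","scene"):
        im=ctrl.camera(n); cv2.imwrite(f"pics/{name}_{n}.png",im[:,:,::-1])
        s=np.arange(-.05,.0501,.001);acc=0
        for w in(-.004,0,.004):
            mp=np.float32([proj(n,np.array([.5713,.0638,.135])+x*np.array([-.127,.992,0])+w*np.array([.992,.127,0])) for x in s]).reshape(1,-1,2)
            acc=acc+cv2.remap(im,mp[...,0],mp[...,1],cv2.INTER_LINEAR)[0].astype(float)
        acc/=3; d=acc[:,1]-acc[:,0]; g=np.where(d>0)[0]; lo,hi=s[g[0]],s[g[-1]]
        b=acc[:,2]; b=np.clip(b-np.percentile(b[(s>lo)&(s<hi)],50)-20,0,None)*((s>lo)&(s<hi))
        print(n,"vial",lo.round(3),hi.round(3),"mid",round((lo+hi)/2*1000,1),"bubble",round((b@s)/b.sum()*1000,1),"rel",round(((b@s)/b.sum()-(lo+hi)/2)*1000,1))
E
python3 -c "
from h import *
go([.5713+.127*.06,.0638-.992*.06,.25])
bub2('b2')
"
```

```text
t 19.35 pos [0.5503 0.2526 0.1289] yaw -5.1 tilt [-0. -0.] q6 1.89 F [-0.8  0.6  0. ] open 0.848 gf 0.0
xyz cm [  5.05  24.48 -12.11]
top vial -0.034 0.036 mid 1.0 bubble -0.8 rel -1.8
scene vial -0.038 0.032 mid -3.0 bubble -3.7 rel -0.7
```

Call:
{"name": "send_rows", "arguments": {
  "dr": [
    [0,0,0],
    [0,0,0],
    [0,0,0],
    [0,0,0],
    [0,0,0],
    [0,0,0.8],
    [0,0,1.6],
    [0,0,2.4]
  ],
  "xyz": [
    [0,0,0],
    [0,0,0],
    [0,0,0],
    [0,0,0],
    [0,0,0],
    [0,0,-0.03],
    [0,0,-0.06],
    [0,0,-0.09]
  ],
  "jaw": [60,50,40,40,40,40,40,40]
}}

```text
time_s: 20.45
eef_pos: [0.5504, 0.2511, 0.1304]
eef_rot: [0.001, 0.985, -0.17, 0.0]
wrist_force: [-2.7, -7.0, 4.9]
opening: 0.499
grasp_force: 59.9
```

Call:
{"name": "send_rows", "arguments": {
  "dr": [
    [0,0,0],
    [0,0,0],
    [0,0,0],
    [0,0,0],
    [0,0,0],
    [0,0,0],
    [0,0,0],
    [0,0,0]
  ],
  "xyz": [
    [0,0,0],
    [0,0,0],
    [0,0,0],
    [0,0,0],
    [0,0,0],
    [0,0,0],
    [0,0,-2],
    [0,0,-5]
  ],
  "jaw": [40,40,50,60,75,85,85,85]
}}

```text
time_s: 21.45
eef_pos: [0.5499, 0.2526, 0.1805]
eef_rot: [0.0, 0.986, -0.169, -0.001]
wrist_force: [1.5, -0.3, 0.3]
opening: 0.845
grasp_force: 0.0
```

Call:
{"name": "send_rows", "arguments": {
  "dr": [
    [0,0,0],
    [0,0,0],
    [0,0,0],
    [0,0,0],
    [0,0,0],
    [0,0,0],
    [0,0,0],
    [0,0,0]
  ],
  "xyz": [
    [0,0,-3],
    [0,0,-7],
    [0,0,-7],
    [0,0,-7],
    [0,0,-7],
    [0,0,-7],
    [0,0,-7],
    [0,0,-7]
  ],
  "jaw": [50,20,0,0,0,0,0,0]
}}

```text
time_s: 22.45
eef_pos: [0.5503, 0.2526, 0.2495]
eef_rot: [0.0, 0.986, -0.169, -0.0]
wrist_force: [0.4, 0.5, 0.6]
opening: -0.003
grasp_force: 0.0
```

```bash
python3 -c "
from h import *
go([.5713+.127*.06,.0638-.992*.06,.24],7.2)
bub2('b3')
"
```

```text
t 22.45 pos [0.5503 0.2526 0.2495] yaw -19.5 tilt [-0.001 -0.   ] q6 2.15 F [0.4 0.5 0.6] open -0.003 gf 0.0
xyz cm [10.99 22.45  0.95]
drz -4.45
top vial -0.034 0.036 mid 1.0 bubble 0.1 rel -0.9
scene vial -0.037 0.032 mid -2.5 bubble -2.3 rel 0.2
```

The bubble is centred within about 1 mm in both views. Next I move the closed fingers over the level, 65 mm from its middle on the screw-foot side so the bubble stays visible.

```bash
python3 -c "
from h import *
go([.563,.128,.185],7.2)
"
```

```text
t 22.55 pos [0.5503 0.2526 0.2496] yaw -19.5 tilt [-0. -0.] q6 2.15 F [-0.4 -1.3  0.5] open -0.005 gf 0.0
xyz cm [ 5.36 11.32  6.46]
drz -4.45
```

Call:
{"name": "send_rows", "arguments": {
  "dr": [
    [0,0,-0.5],
    [0,0,-1],
    [0,0,-2],
    [0,0,-3],
    [0,0,-4],
    [0,0,-4.4],
    [0,0,-4.4],
    [0,0,-4.4]
  ],
  "xyz": [
    [1,2,0],
    [2.3,5,0],
    [3.7,8,1],
    [4.8,10,2.5],
    [5.4,11.3,4],
    [5.4,11.3,5.5],
    [5.4,11.3,6.4],
    [5.4,11.3,6.4]
  ],
  "jaw": [0,0,0,0,0,0,0,0]
}}

```text
time_s: 23.55
eef_pos: [0.5631, 0.1282, 0.1852]
eef_rot: [-0.0, 0.998, 0.06, -0.001]
wrist_force: [0.0, 0.0, -0.8]
opening: 0.001
grasp_force: 0.0
```

Call:
{"name": "send_rows", "arguments": {
  "dr": [
    [0,0,0],
    [0,0,0],
    [0,0,0],
    [0,0,0],
    [0,0,0],
    [0,0,0],
    [0,0,0],
    [0,0,0]
  ],
  "xyz": [
    [0,0,0.4],
    [0,0,0.8],
    [0,0,1.2],
    [0,0,1.6],
    [0,0,2],
    [0,0,2.3],
    [0,0,2.5],
    [0,0,2.5]
  ],
  "jaw": [0,0,0,0,0,0,0,0]
}}

```text
time_s: 24.55
eef_pos: [0.5635, 0.1281, 0.1606]
eef_rot: [-0.0, 0.998, 0.06, -0.0]
wrist_force: [0.0, 0.7, 0.2]
opening: -0.001
grasp_force: 0.0
```

Call:
{"name": "send_rows", "arguments": {
  "dr": [
    [0,0,0],
    [0,0,0],
    [0,0,0],
    [0,0,0],
    [0,0,0],
    [0,0,0],
    [0,0,0],
    [0,0,0]
  ],
  "xyz": [
    [0,0,0.05],
    [0,0,0.1],
    [0,0,0.15],
    [0,0,0.2],
    [0,0,0.25],
    [0,0,0.3],
    [0,0,0.35],
    [0,0,0.35]
  ],
  "jaw": [0,0,0,0,0,0,0,0]
}}

```text
time_s: 25.55
eef_pos: [0.5635, 0.1281, 0.1572]
eef_rot: [-0.0, 0.998, 0.06, -0.0]
wrist_force: [-0.7, -0.3, -0.2]
opening: -0.001
grasp_force: 0.0
```

Call:
{"name": "send_rows", "arguments": {
  "dr": [
    [0,0,0],
    [0,0,0],
    [0,0,0],
    [0,0,0],
    [0,0,0],
    [0,0,0],
    [0,0,0],
    [0,0,0]
  ],
  "xyz": [
    [0,0,0.03],
    [0,0,0.06],
    [0,0,0.09],
    [0,0,0.12],
    [0,0,0.15],
    [0,0,0.18],
    [0,0,0.2],
    [0,0,0.2]
  ],
  "jaw": [0,0,0,0,0,0,0,0]
}}

```text
time_s: 26.55
eef_pos: [0.5637, 0.1281, 0.156]
eef_rot: [0.0, 0.998, 0.06, 0.0]
wrist_force: [-3.3, -0.0, 5.8]
opening: -0.002
grasp_force: 2.9
```

Call:
{"name": "send_rows", "arguments": {
  "dr": [
    [0,0,0],
    [0,0,0],
    [0,0,0],
    [0,0,0],
    [0,0,0],
    [0,0,0],
    [0,0,0],
    [0,0,0]
  ],
  "xyz": [
    [0,0,0.02],
    [0,0,0.04],
    [0,0,0.05],
    [0,0,0.05],
    [0,0,0.05],
    [0,0,0.05],
    [0,0,0.05],
    [0,0,0.05]
  ],
  "jaw": [0,0,0,0,0,0,0,0]
}}

```text
time_s: 27.55
eef_pos: [0.5638, 0.1281, 0.156]
eef_rot: [0.0, 0.998, 0.06, 0.0]
wrist_force: [-3.6, 0.0, 8.3]
opening: -0.003
grasp_force: 4.4
```

Call:
{"name": "send_rows", "arguments": {
  "dr": [
    [0,0,0],
    [0,0,0],
    [0,0,0],
    [0,0,0],
    [0,0,0],
    [0,0,0],
    [0,0,0],
    [0,0,0]
  ],
  "xyz": [
    [0,0,0],
    [0,0,0],
    [0,0,0],
    [0,0,0],
    [0,0,0],
    [0,0,0],
    [0,0,0],
    [0,0,0]
  ],
  "jaw": [0,0,0,0,0,0,0,0]
}}

```text
time_s: 28.55
eef_pos: [0.5638, 0.1281, 0.156]
eef_rot: [0.0, 0.998, 0.06, 0.0]
wrist_force: [-3.1, -0.2, 8.6]
opening: -0.003
grasp_force: 4.4
```

```bash
python3 -c "
from h import *
go(None)
bub2('b4')
a=cv2.imread('pics/b4_top.png')[180:260,190:330];b=cv2.imread('pics/b4_scene.png')[100:240,280:420]
cv2.imwrite('pics/b4.png',np.hstack([cv2.resize(a,(490,280),interpolation=2),cv2.resize(b,(280,280),interpolation=2)]))
"
```

```text
t 28.55 pos [0.5638 0.1281 0.156 ] yaw 6.9 tilt [ 0.001 -0.   ] q6 1.47 F [-3.1 -0.2  8.6] open -0.003 gf 4.4
top vial -0.034 0.05 mid 8.0 bubble 0.2 rel -7.8
scene vial -0.037 0.032 mid -2.5 bubble -0.7 rel 1.8
```

View pics/b4.png

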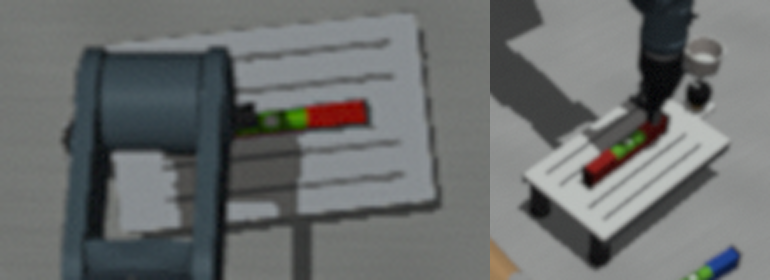

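The fingers press on the level at 8.6 N. The bubble is at about -0.8 mm (top view, using the vial middle from before the arm covered part of it) and +1.8 mm (scene view), so it lies between the lines. Handing in.

```bash
python3 -c "
from bench import ctrl
print(ctrl.hand_in())"
```

```text
the job is handed in; nothing more can be done
None
```

The job is handed in at 28.6 s, but the verdict wasn't shown: the level lies lengthwise on the shelf, the bubble measures within 2 mm of centre (limit 4 mm), and the arm is still pressing it down at about 9 N.

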